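# Close the water filter's access cover

## Robot

A 7-joint arm with a two-finger parallel gripper is mounted at the origin on the work surface. World frame = base frame: x ahead of the robot, y to its left, z up, the work surface at z = 0. Lengths are in m, angles in rad, forces in N, time in s.
With the tool pointing down it reaches from about 0.4 to 0.85 m from the base axis. Payload 4.5 kg.
Tool frame: the origin (TCP) lies midway between the tips of the shut fingers; the grasp point (between the pads) lies 19 mm behind it; z points along the fingers, y is the line along which they close (so a half turn about z gives the same grasp; the last joint's range is limited). The gripper opens to 88 mm and grips with 3 to 60 N. Pads are 18 mm wide; open, the fingers measure 123 mm over their backs; the gripper's body (75 mm by 187 mm) begins 45 mm behind the grasp point.
Start: joints at [-1.123, 0.689, -0.195, 1.565, 0.157, 0.902, -0.215], TCP at [0.251, 0.572, 0.203] pointing down, gripper open.
Joint ranges: [-3.01, 3.01], [-0.46, 2.08], [-1.47, 1.51], [0.13, 2.56], [-1, 4.14], [0.04, 2.09], [-2.66, 2.66]. Speed limits (rad/s): [2.57, 2.57, 3.14, 3.14, 3.14, 3.14, 3.14].

## Interface

Orientations are given as a unit quaternion [x, y, z, w].
In Python, from plant import r gives the robot as it stands. The module is installed in compiled form; this text tells all that it offers.
- The arm moves only by the tool step_arm, never from a script. Its argument "series" is a list of rows, each a list of 7 numbers: the shift along the world's x, y, z in mm, then the turn, a rotation vector about the world's x, y, z in rad, then the closure, from 0 (fully open) to 1 (shut). A call has 1 to 20 rows; each row shifts and turns the commanded pose from where the row before left it; what a row does not reach is not made up. A row lasts 1/10 s, in which the tool goes at most 50 mm and 8.59 degrees, less where a joint would pass 70% of its speed; a pose out of reach is approached as far as the arm can. A call is refused whole if a number of a shift passes 50 or a number of a turn 0.15, either way. A call with a gripper value outside its range is refused whole. The fingers move at their own pace and stop on an object; "force" is the grip in N (left out, the last holds). Time passes only in rows, so rows that do not move let the fingers close. It gives the time, the measured TCP pose, the force, the opening and the grip force at its end, in the units of the state.
- r.get_state(): the state, without advancing time (a new reading comes with each control period).
- r.snapshot(name): name is "side" or "top" or "wrist"; returns (picture, depth): 480x640x3 uint8, blue, green, red; 480x640 float32, m along the optical axis (not along the pixel's ray), 0 where there is no reading.
- r.get_calibration(name): a dict with "intrinsics" (3x3 intrinsics, pixels), "pose" (4x4, takes a point from camera to world coordinates). Camera axes: x right, y up, looking along -z (the intrinsics and any distortion apply to the point x, -y, -z); pixel columns grow to the right and rows downward; lengths in m; the calibration is good to about 2 mm. The wrist camera is an equidistant fisheye: a pixel r from the principal point sees the ray r / f radians off the axis. A picture is of the moment at which its call begins: read the wrist's pose just before it. get_calibration takes no time and is no camera call; for the wrist camera it gives the pose at the moment of the call.
- r.finish_job(): hands the job in; it is judged then, once.
The state is a dict: "clock": time; "q": joint angles; "qd": joint speeds; "joint_torque": joint torques, N m; "tool_pos": TCP position; "eef_rot": TCP orientation; "contact_force": force on the tool from outside, world axes, zero at the start; "moment": the same for the moment, N m; "opening": opening from 0.0 (shut) to 1.0 (fully open); "finger_force": force on a finger pad.
Only numpy, scipy, OpenCV 4.12 (cv2) and the standard library are available. Lean on these libraries where they do the work, as an engineer would, in place of code of your own. Each camera call takes 0.05 s, during which the arm holds its last target. There are 200 camera calls.

## Task

Close the water filter on the bench with the blue cover, the one with a lip: hold it tilted with its lip end low, hook the lip under the filter's yellow ledge, then swing the raised end down until the cover lies flat on its seat inside the rim, and let go. Leave the white cover and the bottle where they are.

Things in the scene. Friction and masses are not known exactly. Their poses are not given: they have to be found in the camera images.
- cover_grip (a point): Centre of the black grip on the loose blue cover, which starts flat, grip up. Axes: z up, -x to the lip, y across. Grip: tab 14 (x) x 50 (y) x 45 mm tall, on a panel 104 wide (y), 16 thick, reaching 66 mm to -x and 50 mm to +x of the grip; underside 38.5 mm below this point. Lip: tongue 8 thick, 70 wide, flush with the underside, its tip 100 mm from the grip to -x. Under 0.4 kg.
- filter_ledge (a point): Middle of the yellow ledge's free lower edge on the fixed grey filter. Axes: z up, +x from ledge to far rim, y along ledge. Under it a pocket 24 mm high, 30 deep (-x), 124 wide, its floor level with the white seat, 24 below this point, 70 above bench. Rims 18 above seat; far rim 138 off (+x). Hook lip some 20 deep, far end raised 8-30 deg. Seated: grip centre 70-88 off (+x), 14.5 above this point.
- spare_grip (a point): Centre of the black grip on the white spare cover: same panel and grip as the blue one but no lip. It does not fit and stays where it lies.
- bottle_center (a point): Centre, half-way up, of a clear plastic bottle, 60 mm across and 130 mm tall with its white cap, standing on the bench. A bystander.

How it is judged:
By the outcome, as a careful person would: the job done as asked, in the order asked, and still so for the second after the job is handed in, with the robot touching nothing.
It also fails if it takes over 38 s, if anything falls off the work surface, if the arm or the gripper's body presses on something with over 40 N, if the wrist force passes 120 N, or if a joint passes its speed limit or range.

## Working session

There is one attempt and no reset: what is moved stays moved. The work goes in short steps, Python scripts to look and compute and a tool call to move; the robot and the scene stay as the last step left them, time stands still between calls to the robot, and variables do not carry over. Pictures are saved under pics/ and viewed, at most 10 in all, crops included, and the job is handed in when it is done.

Besides the shell and the picture viewer there is one more tool, called after "Emit:" by a JSON object that holds its "api" and its "payload", one argument or row to a line. step_arm: Moves the arm, as the interface text tells. Its arguments: {"type":"object","properties":{"series":{"type":"array"},"force":{"type":"number"}},"required":["series"]}

```bash
mkdir -p pics; cat > h.py <<'E'
import numpy as np, cv2
from plant import r
def grab(n):
    c=r.get_calibration(n); im,d=r.snapshot(n); return im,d,np.array(c["intrinsics"]),np.array(c["pose"])
def pts(d,K,T):
    v,u=np.mgrid[0:480,0:640]
    P=np.stack([(u-K[0,2])/K[0,0]*d,-(v-K[1,2])/K[1,1]*d,-d],-1)
    return P@T[:3,:3].T+T[:3,3]
E
python3 - <<'E'
from h import *
s=r.get_state();print({k:np.round(v,3) for k,v in s.items()})
a=[]
for n in("top","side"):
    im,d,K,T=grab(n);np.savez(f"{n}0.npz",im=im,d=d,K=K,T=T);print(n,K.round(1).tolist(),T.round(3).tolist(),(d>0).mean());cv2.imwrite(f"pics/{n}0.png",im)
print({k:v for k,v in r.get_calibration("top").items() if k not in("intrinsics","pose")})
E
```

```text
{'clock': np.float64(0.0), 'q': array([-1.123,  0.69 , -0.194,  1.566,  0.157,  0.903, -0.215]), 'qd': array([-0.   , -0.   ,  0.   , -0.   , -0.   , -0.   ,  0.001]), 'joint_torque': array([ 1.0000e-03, -5.2756e+01, -1.2660e+00, -1.5343e+01, -5.3000e-02,
        7.0000e-03,  0.0000e+00]), 'tool_pos': array([0.251, 0.572, 0.202]), 'eef_rot': array([ 0.205,  0.979, -0.001, -0.   ]), 'contact_force': array([ 0.286, -0.755, -0.706]), 'moment': array([ 0.007, -0.007,  0.024]), 'finger_force': np.float64(0.0), 'opening': np.float64(0.999)}
top [[585.5, 0.0, 328.6], [0.0, 585.5, 246.0], [0.0, 0.0, 1.0]] [[0.016, 0.991, -0.129, 0.368], [-1.0, 0.017, 0.004, -0.097], [0.006, 0.129, 0.992, 1.187], [0.0, 0.0, 0.0, 1.0]] 0.9957486979166666
side [[595.4, 0.0, 313.9], [0.0, 595.4, 241.9], [0.0, 0.0, 1.0]] [[0.998, 0.047, -0.053, 0.461], [-0.07, 0.577, -0.814, -1.217], [-0.008, 0.815, 0.579, 0.884], [0.0, 0.0, 0.0, 1.0]] 0.9959147135416667
{}
```

View pics/top0.png

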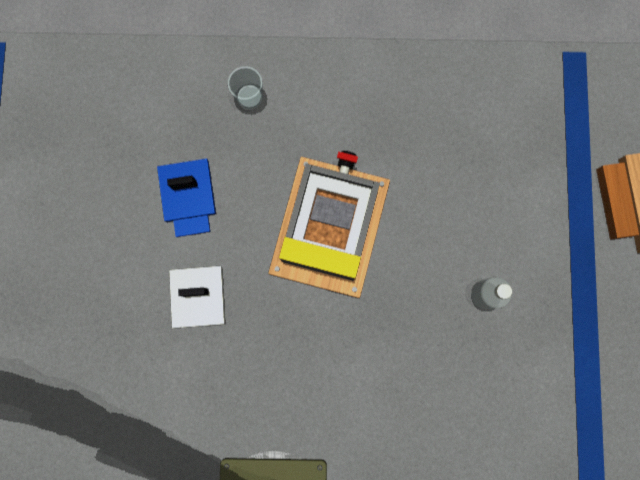

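View pics/side0.png

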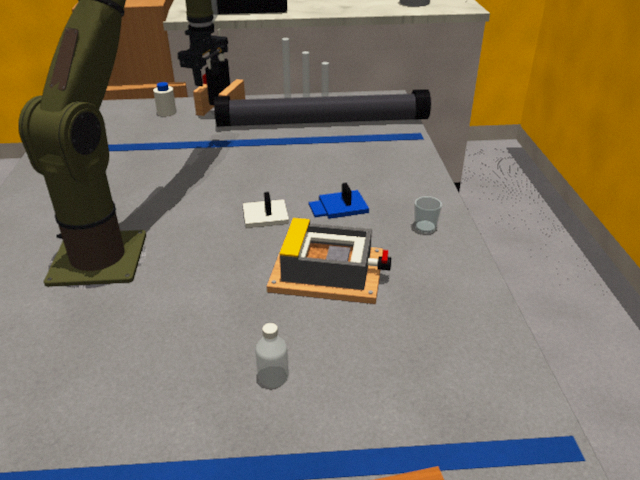

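The top view shows the blue cover at about (187,190) with its lip towards the image bottom (-x). The white spare is at (197,297), the filter at (330,225) with its yellow ledge at (320,258), and the bottle at (496,292). The side view agrees, and also shows a dark bar at about (320,108) that I'll locate.

```bash
cat > m.py <<'E'
from h import *
D={}
for n in("top","side"):
    z=np.load(n+"0.npz");D[n]=(z["im"],z["d"],pts(z["d"],z["K"],z["T"]))
for n,(im,d,P) in D.items():
    hsv=cv2.cvtColor(im,cv2.COLOR_BGR2HSV);h,s,v=cv2.split(hsv);Z=P[...,2]
    work=(P[...,0]>.3)&(P[...,0]<.75)&(abs(P[...,1])<.35)&(d>0)
    dk=(v<50)&work
    def rep(name,m):
        m=cv2.morphologyEx(m.astype(np.uint8),cv2.MORPH_OPEN,np.ones((3,3),np.uint8))>0
        k,l,st,_=cv2.connectedComponentsWithStats(m.astype(np.uint8))
        for i in range(1,k):
            if st[i,4]<60: continue
            p=P[l==i]; zz=np.percentile(p[:,2],[5,50,95]); t=p[p[:,2]>zz[2]-.006]
            (c,sz,a)=cv2.minAreaRect((t[:,:2]*1000).astype(np.float32)); b=cv2.boxPoints((c,sz,a))
            print(n,name,"px",st[i,:4],"z",zz.round(4),"top c",np.round(c,1),"sz",np.round(sz,1),"ang",round(a,1),"box",b.round(0).tolist())
    rep("yellow",(h>22)&(h<35)&(s>120)&(v>90)&work)
    rep("blue",(h>105)&(h<130)&(s>120)&work)
    rep("dark",dk)
    rep("white",(s<40)&(v>170)&work)
    if n=="top": rep("wood",(h>8)&(h<22)&(s>90)&work)
im,d,P=D["side"]
for c,rr in((230,110),(320,108),(420,105)): print("bar",P[rr,c].round(3))
im,d,P=D["top"]
print("bottlecap",P[292,503].round(3))
E
python3 m.py
```

```text
top yellow px [280 237  80  41] z [0.0953 0.0999 0.1033] top c [489.2 -84.5] sz [147.4  41.1] ang 76.0 box [[451.0, -151.0], [491.0, -161.0], [527.0, -18.0], [487.0, -8.0]]
top blue px [157 159  59  78] z [0.0061 0.0155 0.0202] top c [623.9 190.4] sz [134.1 104.3] ang 10.4 box [[549.0, 230.0], [567.0, 127.0], [699.0, 151.0], [680.0, 254.0]]
top dark px [338 160  16   9] z [0.0451 0.0569 0.0628] top c [ 682.  -132.6] sz [25.5  9.9] ang 76.5 box [[674.0, -144.0], [684.0, -146.0], [690.0, -121.0], [680.0, -119.0]]
top dark px [168 176  29  14] z [0.0211 0.0563 0.0638] top c [640.6 192.9] sz [11.6 48.4] ang 10.1 box [[631.0, 216.0], [639.0, 168.0], [651.0, 170.0], [642.0, 218.0]]
top dark px [179 288  29   8] z [0.0319 0.0598 0.0642] top c [422.6 159.4] sz [10.6 47.7] ang 6.8 box [[414.0, 182.0], [420.0, 135.0], [431.0, 136.0], [425.0, 184.0]]
top white px [293 174  78  80] z [0.0664 0.0701 0.0736] top c [ 576.3 -106.2] sz [123.1 136.6] ang 76.1 box [[495.0, -149.0], [628.0, -182.0], [657.0, -63.0], [525.0, -30.0]]
top white px [170 266  54  62] z [0.0121 0.016  0.0197] top c [415.9 160.
[... 1738 characters left out ...]
.8 box [[454.0, -156.0], [636.0, -202.0], [638.0, -191.0], [457.0, -145.0]]
side dark px [378 258  13  12] z [0.0387 0.0511 0.0611] top c [ 691.1 -146.3] sz [29.8 16.2] ang 1.0 box [[676.0, -138.0], [676.0, -155.0], [706.0, -154.0], [706.0, -138.0]]
side white px [243 199  46  25] z [0.0137 0.0172 0.0205] top c [416.6 158.2] sz [115.2 113.4] ang 5.6 box [[354.0, 209.0], [365.0, 96.0], [479.0, 107.0], [468.0, 220.0]]
side white px [301 232  64  31] z [0.0686 0.0715 0.0749] top c [ 576.8 -107.5] sz [128.2 141.7] ang 75.4 box [[492.0, -152.0], [629.0, -187.0], [662.0, -63.0], [524.0, -28.0]]
bar [0.303 0.728 0.072]
bar [0.613 0.735 0.065]
bar [0.962 0.721 0.069]
bottlecap [ 0.427 -0.417  0.133]
```

Emit:
{"api": "step_arm", "payload": {
  "series": [
    [22, -22, 0, 0, 0, -0.055, 0],
    [23, -22, 0, 0, 0, -0.06, 0],
    [23, -22, 0, 0, 0, -0.06, 0],
    [23, -22, 0, 0, 0, -0.06, 0],
    [23, -22, 0, 0, 0, -0.06, 0],
    [23, -22, 0, 0, 0, -0.06, 0],
    [23, -22, 0, 0, 0, -0.06, 0],
    [23, -22, 0, 0, 0, -0.06, 0],
    [23, -22, 0, 0, 0, -0.06, 0],
    [23, -22, 0, 0, 0, -0.06, 0],
    [23, -22, 0, 0, 0, -0.06, 0],
    [23, -23, 0, 0, 0, -0.06, 0],
    [23, -23, 0, 0, 0, -0.06, 0],
    [23, -23, 0, 0, 0, -0.06, 0],
    [23, -24, 0, 0, 0, -0.055, 0],
    [23, -24, 0, 0, 0, -0.055, 0],
    [23, -24, 0, 0, 0, -0.035, 0],
    [0, 0, 0, 0, 0, 0, 0],
    [0, 0, 0, 0, 0, 0, 0]
  ],
  "force": 40
}}

```text
clock: 2.0
tool_pos: [0.6411, 0.1886, 0.2023]
eef_rot: [0.642, 0.766, -0.0, -0.0]
contact_force: [-0.1, 1.1, -0.4]
opening: 1.003
finger_force: 0.0
```

```bash
cat >> h.py <<'E'
from scipy.spatial.transform import Rotation as R
def st():
    s=r.get_state();M=R.from_quat(s["eef_rot"]).as_matrix()
    print("t",round(float(s["clock"]),2),"pos",(s["tool_pos"]*1000).round(1),"zaxis",M[:,2].round(3),"yaw_y",np.degrees(np.arctan2(M[1,1],M[0,1])).round(1),"F",s["contact_force"].round(1),"M",s["moment"].round(2),"op",round(float(s["opening"]),3),"ff",round(float(s["finger_force"]),1));print("q",np.round(s["q"],2));return s,M
def fish(u,v,K,T,z):  # ray through fisheye pixel onto plane z
    a=np.array([(u-K[0,2])/K[0,0],(v-K[1,2])/K[1,1]]);t=np.hypot(*a);s=np.sin(t)/t if t>1e-9 else 1
    d=T[:3,:3]@np.array([a[0]*s,-a[1]*s,-np.cos(t)]);o=T[:3,3];return o+d*(z-o[2])/d[2]
E
python3 - <<'E'
from h import *
st();im,d,K,T=grab("wrist");np.savez("w1.npz",im=im,d=d,K=K,T=T);cv2.imwrite("pics/w1.png",im);print(K.round(1),T.round(3))
g=cv2.cvtColor(im,cv2.COLOR_BGR2HSV);print(im.shape)
E
```

```text
t 2.0 pos [641.1 188.6 202.3] zaxis [-0.001 -0.    -1.   ] yaw_y 10.1 F [-0.1  1.1 -0.4] M [ 0.01  0.06 -0.02] op 1.003 ff 0.0
q [-0.37  0.75  0.03  1.43 -0.03  0.97 -0.16]
[[371.6   0.  323.5]
 [  0.  371.6 244.2]
 [  0.    0.    1. ]] [[ 0.984 -0.17  -0.045  0.629]
 [ 0.176  0.948  0.266  0.255]
 [-0.002 -0.27   0.963  0.385]
 [ 0.     0.     0.     1.   ]]
(480, 640, 3)
```

View pics/w1.png

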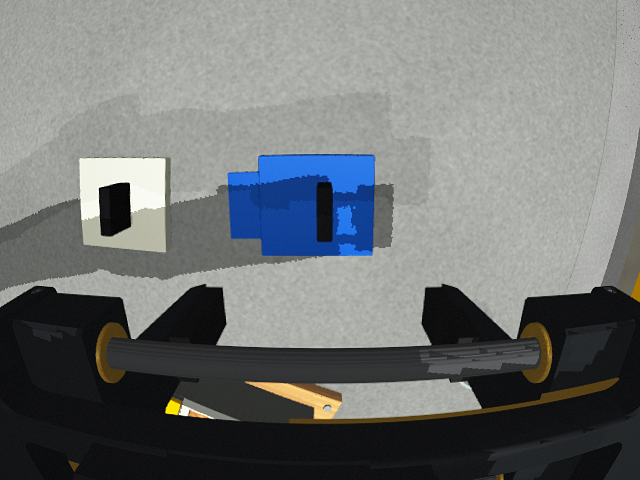

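The wrist view shows the black tab at about (317–332, 182–241) on the blue panel, centred between the fingers across the closing line. I'll refine its position from this view.

```bash
python3 - <<'E'
from h import *
z=np.load("w1.npz");im,d,K,T=[z[k] for k in("im","d","K","T")]
h,s,v=cv2.split(cv2.cvtColor(im,cv2.COLOR_BGR2HSV))
# black tab, and blue panel outline
m=np.zeros((480,640),np.uint8);m[170:250,300:350]=(v[170:250,300:350]<45)
ys,xs=np.nonzero(m);print("tab px",xs.min(),xs.max(),ys.min(),ys.max())
for u,w in((xs.min(),ys.max()),(xs.max(),ys.max()),(xs.min(),ys.min()),(xs.max(),ys.min())): print((fish(u,w,K,T,.061)*1000).round(1),(fish(u,w,K,T,.016)*1000).round(1))
b=((h>100)&(h<130)&(s>120)).astype(np.uint8);b[:,:262]=0;b[270:]=0
c=max(cv2.findContours(b|m,cv2.RETR_EXTERNAL,cv2.CHAIN_APPROX_NONE)[0],key=cv2.contourArea)[:,0]
P=np.array([fish(u,w,K,T,.016)[:2]*1000 for u,w in c],np.float32);a=cv2.minAreaRect(P);print("panel",a,cv2.boxPoints(a).round(1).tolist())
c0=np.array(a[0]);
for y in(10,):
    e=np.array([np.cos(np.radians(10.3)),np.sin(np.radians(10.3))])
    pr=P@e;print("far edge grip est",pr.max()-50,"top-view grip",np.array([641.5,191])@e)
E
```

```text
tab px 317 331 182 240
[637.4 168.8  61. ] [638.7 156.7  16. ]
[649.9 171.   61. ] [652.8 159.3  16. ]
[628.4 220.4  61. ] [628.4 215.5  16. ]
[640.4 222.6  61. ] [642.1 218.   16. ]
panel ((632.0662231445312, 191.82798767089844), (115.09288024902344, 103.89614868164062), 10.185676574707031) [[566.2000122070312, 232.8000030517578], [584.5999755859375, 130.5], [697.9000244140625, 150.89999389648438], [679.5, 253.10000610351562]]
far edge grip est 663.7705328688401 top-view grip 665.3134749215898
```

Emit:
{"api": "step_arm", "payload": {
  "series": [
    [-0.7, 4, -20, 0, 0, 0, 0],
    [0, 0, -25, 0, 0, 0, 0],
    [0, 0, -25, 0, 0, 0, 0],
    [0, 0, -25, 0, 0, 0, 0],
    [0, 0, -25, 0, 0, 0, 0],
    [0, 0, -22, 0, 0, 0, 0],
    [0, 0, -16, 0, 0, 0, 0],
    [0, 0, -12, 0, 0, 0, 0],
    [0, 0, -8.8, 0, 0, 0, 0],
    [0, 0, 0, 0, 0, 0, 0],
    [0, 0, 0, 0, 0, 0, 1],
    [0, 0, 0, 0, 0, 0, 1],
    [0, 0, 0, 0, 0, 0, 1],
    [0, 0, 0, 0, 0, 0, 1],
    [0, 0, 0, 0, 0, 0, 1],
    [0, 0, 0, 0, 0, 0, 1],
    [0, 0, 0, 0, 0, 0, 1]
  ],
  "force": 40
}}

```text
clock: 3.75
tool_pos: [0.6406, 0.1933, 0.0242]
eef_rot: [0.642, 0.767, 0.0, 0.0]
contact_force: [-0.4, -0.2, 0.2]
opening: 0.388
finger_force: 0.0
```

```bash
python3 -c "
from h import *
st()"
```

```text
t 3.75 pos [640.6 193.3  24.2] zaxis [ 0.  0. -1.] yaw_y 10.1 F [-0.4 -0.2  0.2] M [-0.07  0.04  0.01] op 0.388 ff 0.0
q [-0.37  0.97  0.02  1.54 -0.03  0.63 -0.16]
```

Emit:
{"api": "step_arm", "payload": {
  "series": [
    [0, 0, 0, 0, 0, 0, 1],
    [0, 0, 0, 0, 0, 0, 1],
    [0, 0, 0, 0, 0, 0, 1],
    [0, 0, 0, 0, 0, 0, 1],
    [0, 0, 0, 0, 0, 0, 1],
    [0, 0, 0, 0, 0, 0, 1],
    [0, 0, 5, 0, 0, 0, 1],
    [0, 0, 10, 0, 0, 0, 1],
    [0, 0, 20, 0, 0, 0, 1],
    [0, 0, 30, 0, 0, 0, 1],
    [0, 0, 30, 0, 0, 0, 1],
    [0, 0, 30, 0, 0, 0, 1],
    [0, 0, 30, 0, 0, 0, 1],
    [0, 0, 20, 0, 0, 0, 1],
    [0, 0, 0, 0, 0, 0, 1],
    [0, 0, 0, 0, 0, 0, 1]
  ],
  "force": 40
}}

```text
clock: 5.35
tool_pos: [0.6401, 0.1931, 0.199]
eef_rot: [0.642, 0.767, -0.0, -0.0]
contact_force: [0.6, 0.3, -3.5]
opening: 0.129
finger_force: 40.0
```

```bash
python3 - <<'E'
from h import *
s,M=st()
# targets: TCP for tip depth D (mm under ledge), tip height z0 above seat, tilt th
L=np.array([509,-91,94.]);yaw=np.radians(-14);Rz=R.from_euler('z',yaw).as_matrix()
def tcp(D,z0,th,h):
    t=np.radians(th);ry=np.array([[np.cos(t),-np.sin(t)],[np.sin(t),np.cos(t)]])
    p=ry@np.array([100,38.5+h-19]);return L+Rz@np.array([-D+p[0],0,-24+z0+p[1]])
for D,z0,th in((-25,70,15),(-15,5,15),(20,4,15),(21,3,10),(21,2,5),(21,0.5,0)): print(D,z0,th,tcp(D,z0,th,4.7).round(1))
E
```

```text
t 5.35 pos [640.1 193.1 199. ] zaxis [-0. -0. -1.] yaw_y 10.1 F [ 0.6  0.3 -3.5] M [-0.08  0.04 -0.03] op 0.129 ff 40.0
q [-0.38  0.75  0.03  1.43 -0.03  0.96 -0.16]
-25 70 15 [ 620.9 -118.9  189.3]
-15 5 15 [ 611.2 -116.5  124.3]
20 4 15 [ 577.2 -108.   123.3]
21 3 10 [ 580.1 -108.7  114.2]
21 2 5 [ 583.2 -109.5  104.8]
21 0.5 0 [ 585.7 -110.1   94.7]
```

Emit:
{"api": "step_arm", "payload": {
  "series": [
    [-1.6, -16, 0, 0, 0, -0.035, 1],
    [-1.6, -26, 0, 0, 0, -0.035, 1],
    [-1.6, -27, 0, 0, 0, -0.035, 1],
    [-1.6, -27, 0, 0, 0, -0.035, 1],
    [-1.6, -27, 0, 0, 0, -0.035, 1],
    [-1.6, -27, 0, 0, 0, -0.035, 1],
    [-1.6, -27, 0, 0, 0, -0.035, 1],
    [-1.6, -27, 0, 0, 0, -0.035, 1],
    [-1.6, -27, 0, 0, 0, -0.035, 1],
    [-1.6, -27, 0, 0, 0, -0.035, 1],
    [-1.6, -27, 0, 0, 0, -0.035, 1],
    [-1.6, -27, 0, 0, 0, -0.035, 1],
    [0, 0, 0, -0.016, -0.0635, 0, 1],
    [0, 0, 0, -0.016, -0.0635, 0, 1],
    [0, 0, 0, -0.016, -0.0635, 0, 1],
    [0, 0, 0, -0.016, -0.0635, 0, 1],
    [0, 0, 0, 0, 0, 0, 1],
    [0, 0, 0, 0, 0, 0, 1],
    [0, 0, 0, 0, 0, 0, 1]
  ]
}}

```text
clock: 7.25
tool_pos: [0.622, -0.1194, 0.1989]
eef_rot: [0.781, 0.611, 0.08, 0.103]
contact_force: [0.2, 0.3, -2.2]
opening: 0.128
finger_force: 40.0
```

```bash
python3 - <<'E'
from h import *
s,M=st()
im,d,K,T=grab("side");np.savez("s2.npz",im=im,d=d,K=K,T=T)
cv2.imwrite("pics/s2.png",cv2.resize(im[130:310,220:460],None,fx=3,fy=3))
h,sa,v=cv2.split(cv2.cvtColor(im,cv2.COLOR_BGR2HSV));P=pts(d,K,T)*1000
m=(h>105)&(h<130)&(sa>120)&(P[...,2]>90)&(P[...,2]<300)&(P[...,1]<0)&(P[...,0]<750)
p=P[m];print(m.sum());Rz=R.from_euler('z',-14,degrees=True).as_matrix()
q=(p-[509,-91,94])@Rz
print("ext",np.percentile(q,[1,99],axis=0).round(1))
i=q[:,0].argmin();print("tip",q[q[:,0]<q[:,0].min()+4].mean(0).round(1))
E
```

```text
t 7.25 pos [ 622.  -119.4  198.9] zaxis [ 0.251 -0.064 -0.966] yaw_y -14.0 F [ 0.2  0.3 -2.2] M [ 0.04  0.44 -0.02] op 0.128 ff 40.0
q [ 0.02  0.6   0.13  1.85 -0.09  0.43 -0.06]
1652
ext [[ 29.1 -54.6  63.3]
 [170.9  47.2 119.8]]
tip [ 11.5 -29.3 205.1]
```

View pics/s2.png

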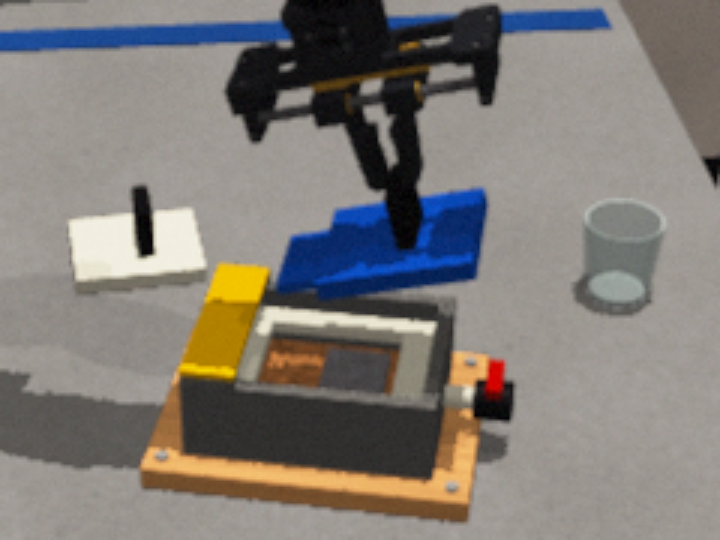

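The side view shows the cover held tilted, with the lip end low and to the left, beside the yellow ledge. It sits about 2 mm off laterally, which I'll correct as I descend.

Emit:
{"api": "step_arm", "payload": {
  "series": [
    [-2, 1, -10, 0, 0, 0, 1],
    [-2, 1, -15, 0, 0, 0, 1],
    [-2, 1, -15, 0, 0, 0, 1],
    [-2, 1, -14, 0, 0, 0, 1],
    [-2.3, 0.8, -10, 0, 0, 0, 1],
    [0, 0, -6, 0, 0, 0, 1],
    [0, 0, -4.6, 0, 0, 0, 1],
    [0, 0, 0, 0, 0, 0, 1],
    [0, 0, 0, 0, 0, 0, 1]
  ]
}}

```text
clock: 8.2
tool_pos: [0.6116, -0.1141, 0.1249]
eef_rot: [0.781, 0.611, 0.08, 0.104]
contact_force: [-0.2, -0.7, -2.7]
opening: 0.127
finger_force: 40.0
```

```bash
python3 - <<'E'
from h import *
s,M=st()
for n in("side","top"):
    im,d,K,T=grab(n)
    if n=="side":cv2.imwrite("pics/s3.png",cv2.resize(im[130:310,220:460],None,fx=3,fy=3))
    h,sa,v=cv2.split(cv2.cvtColor(im,cv2.COLOR_BGR2HSV));P=pts(d,K,T)*1000
    Rz=R.from_euler('z',-14,degrees=True).as_matrix();Q=(P-[509,-91,94])@Rz
    m=(h>105)&(h<130)&(sa>120)&(abs(Q[...,1])<90)&(Q[...,0]<200)&(Q[...,0]>-60)&(Q[...,2]<100)
    y=(h>22)&(h<35)&(sa>120)&(v>60)&(abs(Q[...,1])<90)&(Q[...,2]>3)&(Q[...,2]<12)&(abs(Q[...,0])<60)
    q=Q[m];print(n,"cover",np.percentile(q,[1,99],axis=0).round(1).tolist(),"ledge",np.percentile(Q[y],[1,99],axis=0).round(1).tolist())
    f=q[q[:,0]<q[:,0].min()+15];print(" lip region",np.percentile(f,[5,50,95],axis=0).round(1).tolist())
E
```

```text
t 8.2 pos [ 611.6 -114.1  124.9] zaxis [ 0.252 -0.064 -0.966] yaw_y -13.9 F [-0.2 -0.7 -2.7] M [-0.02  0.43  0.02] op 0.127 ff 40.0
q [ 0.03  0.7   0.1   1.95 -0.1   0.23 -0.06]
side cover [[18.4, -51.9, -13.0], [159.6, 49.9, 44.7]] ledge [[-39.0, -74.0, 4.0], [0.6, 72.3, 10.8]]
 lip region [[17.0, -32.1, -11.6], [23.8, -5.3, -7.2], [29.6, 31.6, -3.9]]
top cover [[51.9, -48.2, -9.5], [157.7, 53.6, 39.6]] ledge [[-40.6, -72.0, 3.4], [-0.6, -50.5, 9.9]]
 lip region [[46.7, -47.9, 4.4], [53.4, -46.7, 7.3], [60.2, -45.5, 12.3]]
```

View pics/s3.png

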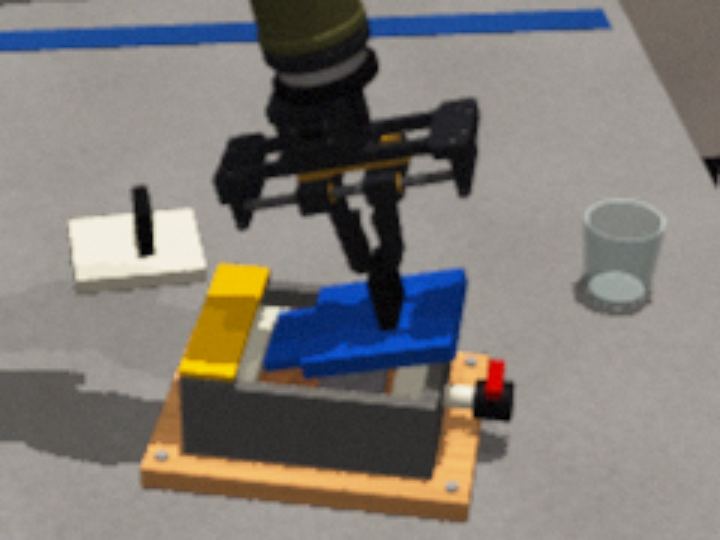

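The lip tip is now just in front of the ledge, at the right height for the pocket (z about -12 against the ledge edge) and centred. Next I insert it.

Emit:
{"api": "step_arm", "payload": {
  "series": [
    [-4, 1, -0.5, 0, 0, 0, 1],
    [-5, 1.25, -0.5, 0, 0, 0, 1],
    [-5, 1.25, 0, 0, 0, 0, 1],
    [-5, 1.25, 0, 0, 0, 0, 1],
    [-5, 1.25, 0, 0, 0, 0, 1],
    [-4, 1, 0, 0, 0, 0, 1],
    [-4, 1, 0, 0, 0, 0, 1],
    [-3, 0.7, 0, 0, 0, 0, 1],
    [0, 0, 0, 0, 0, 0, 1],
    [0, 0, 0, 0, 0, 0, 1]
  ]
}}

```text
clock: 9.3
tool_pos: [0.5763, -0.1052, 0.1236]
eef_rot: [0.781, 0.611, 0.08, 0.103]
contact_force: [0.4, 0.2, -3.1]
opening: 0.124
finger_force: 40.0
```

```bash
python3 - <<'E'
from h import *
s,M=st()
im,d,K,T=grab("side");cv2.imwrite("pics/s4.png",cv2.resize(im[130:310,220:460],None,fx=3,fy=3))
E
```

```text
t 9.3 pos [ 576.3 -105.2  123.6] zaxis [ 0.252 -0.063 -0.966] yaw_y -13.9 F [ 0.4  0.2 -3.1] M [0.01 0.51 0.04] op 0.124 ff 40.0
q [ 0.02  0.67  0.09  2.06 -0.1   0.15 -0.06]
```

View pics/s4.png

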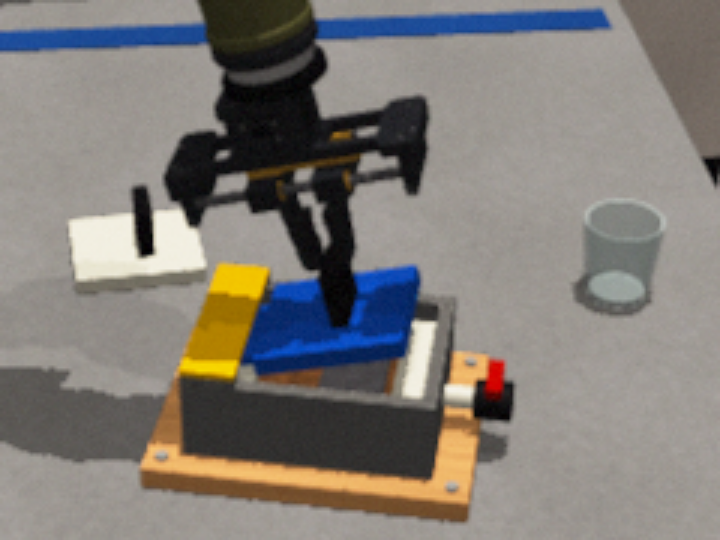

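The lip is hooked under the yellow ledge with no contact force, and the far end is raised 15°. Now I swing it down.

Emit:
{"api": "step_arm", "payload": {
  "series": [
    [1.4, -0.3, -4.5, 0.0106, 0.0423, 0, 1],
    [1.5, -0.4, -4.6, 0.0106, 0.0423, 0, 1],
    [1.5, -0.4, -4.7, 0.0106, 0.0423, 0, 1],
    [1.6, -0.4, -4.7, 0.0106, 0.0423, 0, 1],
    [0.6, -0.2, -2.5, 0.0053, 0.0212, 0, 1],
    [0.6, -0.2, -2.5, 0.0053, 0.0212, 0, 1],
    [0.6, -0.1, -2.5, 0.0053, 0.0212, 0, 1],
    [0.6, -0.1, -2, 0.0053, 0.0212, 0, 1],
    [0, 0, 0, 0, 0, 0, 1],
    [0, 0, 0, 0, 0, 0, 1]
  ]
}}

```text
clock: 10.35
tool_pos: [0.5847, -0.1075, 0.0955]
eef_rot: [0.788, 0.616, 0.0, 0.001]
contact_force: [-0.2, -0.5, -3.1]
opening: 0.124
finger_force: 40.0
```

```bash
python3 - <<'E'
from h import *
s,M=st()
im,d,K,T=grab("side");cv2.imwrite("pics/s5.png",cv2.resize(im[130:310,220:460],None,fx=3,fy=3))
E
```

```text
t 10.35 pos [ 584.7 -107.5   95.5] zaxis [ 0.001 -0.001 -1.   ] yaw_y -13.9 F [-0.2 -0.5 -3.1] M [-0.02  0.05 -0.04] op 0.124 ff 40.0
q [ 0.06  0.79  0.08  1.76 -0.1   0.59 -0.04]
```

View pics/s5.png

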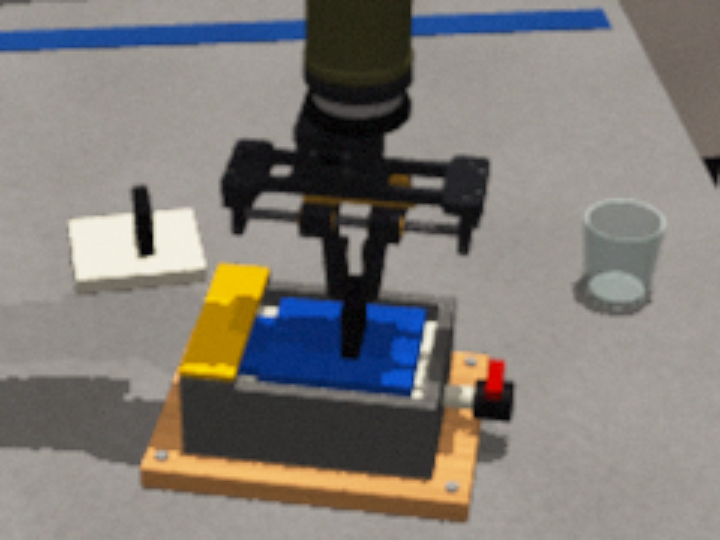

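The cover is flat inside the rim but still carried (F about the cover's own weight). I'll ease it down to contact.

Emit:
{"api": "step_arm", "payload": {
  "series": [
    [0, 0, -0.5, 0, 0, 0, 1],
    [0, 0, -0.5, 0, 0, 0, 1],
    [0, 0, -0.5, 0, 0, 0, 1],
    [0, 0, 0, 0, 0, 0, 1],
    [0, 0, 0, 0, 0, 0, 1]
  ]
}}

```text
clock: 10.9
tool_pos: [0.5846, -0.1073, 0.0941]
eef_rot: [0.788, 0.616, 0.0, 0.0]
contact_force: [-0.4, -0.5, -2.1]
opening: 0.127
finger_force: 40.0
```

Emit:
{"api": "step_arm", "payload": {
  "series": [
    [0, 0, -0.5, 0, 0, 0, 1],
    [0, 0, -0.5, 0, 0, 0, 1],
    [0, 0, 0, 0, 0, 0, 1],
    [0, 0, 0, 0, 0, 0, 1]
  ]
}}

```text
clock: 11.3
tool_pos: [0.5846, -0.1073, 0.094]
eef_rot: [0.788, 0.616, 0.0, 0.0]
contact_force: [-1.7, 0.5, 6.1]
opening: 0.129
finger_force: 40.0
```

Seated, with contact at 6 N. I release partway, retreat straight up, and check.

Emit:
{"api": "step_arm", "payload": {
  "series": [
    [0, 0, 0, 0, 0, 0, 0.5],
    [0, 0, 0, 0, 0, 0, 0.5],
    [0, 0, 0, 0, 0, 0, 0.5],
    [0, 0, 0, 0, 0, 0, 0.5],
    [0, 0, 0, 0, 0, 0, 0.5],
    [0, 0, 5, 0, 0, 0, 0.5],
    [0, 0, 10, 0, 0, 0, 0.5],
    [0, 0, 20, 0, 0, 0, 0.5],
    [0, 0, 30, 0, 0, 0, 0.5],
    [0, 0, 30, 0, 0, 0, 0.5],
    [0, 0, 30, 0, 0, 0, 0.5],
    [0, 0, 25, 0, 0, 0, 0.5],
    [-30, 0, 0, 0, 0, 0, 0.5],
    [-40, 0, 0, 0, 0, 0, 0.5],
    [-40, 0, 0, 0, 0, 0, 0.5],
    [0, 0, 0, 0, 0, 0, 0.5],
    [0, 0, 0, 0, 0, 0, 0.5]
  ]
}}

```text
clock: 13.0
tool_pos: [0.4745, -0.1074, 0.2442]
eef_rot: [0.788, 0.616, 0.001, 0.001]
contact_force: [1.8, -0.8, -0.5]
opening: 0.5
finger_force: 0.0
```

```bash
python3 - <<'E'
from h import *
s,M=st()
V=[]
for n in("side","top"):
    im,d,K,T=grab(n);V.append(cv2.resize(im[130:310,220:460],None,fx=1.6,fy=1.6))
    h,sa,v=cv2.split(cv2.cvtColor(im,cv2.COLOR_BGR2HSV));P=pts(d,K,T)*1000
    Rz=R.from_euler('z',-14,degrees=True).as_matrix();Q=(P-[509,-91,94])@Rz
    w=(abs(Q[...,1])<70)&(Q[...,0]<140)&(Q[...,0]>-10)&(Q[...,2]<50)&(Q[...,2]>-30)
    m=(h>105)&(h<130)&(sa>120)&w;q=Q[m];p=q[(q[:,0]>25)]
    A=np.c_[p[:,:2],np.ones(len(p))];c=np.linalg.lstsq(A,p[:,2],rcond=None)[0]
    print(n,"ext",np.percentile(q,[1,99],axis=0).round(1).tolist(),"z med",np.median(p[:,2]).round(1),"tilt deg",np.degrees(c[:2]).round(2))
    k=(v<50)&w&(Q[...,2]>10);print(" tab",Q[k].mean(0).round(1) if k.any() else None)
cv2.imwrite("pics/f6.png",np.hstack(V))
E
```

```text
t 13.0 pos [ 474.5 -107.4  244.2] zaxis [ 0.002 -0.    -1.   ] yaw_y -13.9 F [ 1.8 -0.8 -0.5] M [-0.09  0.02 -0.04] op 0.5 ff 0.0
q [ 0.05  0.45  0.11  1.93 -0.07  0.76 -0.04]
side ext [[-0.5, -51.2, -18.6], [128.4, 56.5, 13.6]] z med -7.0 tilt deg [-0.51  0.09]
 tab [80.9 -7.5 29.8]Traceback (most recent call last):
  File "<stdin>", line 11, in <module>
    return _quantile_unchecked(
        a, q, axis, out, overwrite_input, method, keepdims, weights)
    return _ureduce(a,
                    func=_quantile_ureduce_func,
    ...<5 lines>...
                    overwrite_input=overwrite_input,
                    method=method)
    r = func(a, **kwargs)
    result = _quantile(arr,
                       quantiles=q,
    ...<2 lines>...
                       out=out,
                       weights=wgt)
    slices_having_nans = np.isnan(arr[-1, ...])
                                  ~~~^^^^^^^^^
IndexError: index -1 is out of bounds for axis 0 with size 0
```

The side view confirms it: the panel top is at -7 mm (-8 expected), tilt is under 0.6°, the grip is about 80 mm from the ledge (70–88 allowed), and the gripper is clear. The top camera was blocked by the arm. I'm handing in.

```bash
python3 -c "
from plant import r
print(r.finish_job())"
```

```text
the job is handed in; nothing more can be done
None
```

I hooked the blue cover's lip under the yellow ledge, swung it down flat onto its seat inside the rim and let go; the job was handed in at about 13 s, and the white cover and bottle were not touched.

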